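Hang the slide rack on the staining tank

ROBOT

A 6-joint arm with a two-finger parallel gripper is mounted at the origin on a cart in front of the work surface, level with it; the furniture and walls round the work are solid. World frame = base frame: x ahead of the robot, y to its left, z up, the work surface at z = 0. Lengths are in mm, angles in rad, forces in N, time in s.
With the tool pointing down it reaches from about 275 to 750 mm from the base axis. Payload 10.2 kg.
Tool frame: the origin (TCP) lies midway between the tips of the shut fingers; the grasp point (between the pads) lies 19 mm behind it (ctrl.grasp_offset is the distance from the TCP to the grasp point, in mm); z points along the fingers, y is the line along which they close (so a half turn about z gives the same grasp; the last joint's range is limited). The gripper opens to 85 mm and grips with 20 to 120 N. Pads are 22 mm wide; open, the fingers measure 114 mm over their backs; the gripper's body (76 mm by 85 mm) begins 54 mm behind the grasp point. The pads swing forward as they close: fully open they stand 13 mm farther back than shut.
Start: joints at [-0.223, 0.313, 1.498, -0, 1.331, -0.223], TCP at [525.006, -0.013, 231.294] pointing down, gripper open.
Joint ranges: [-2.94, 2.94], [-0.97, 2.17], [0.19, 2.56], [-1.23, 4.37], [0.02, 3.11], [-2.88, 2.88]. Speed limits (rad/s): [2.39, 2.39, 3.01, 3.14, 3.14, 3.14].

INTERFACE

Orientations are given as a unit quaternion [w, x, y, z].
In Python, from rig import ctrl, viewer, models gives the robot as it stands. The module is installed in compiled form; this text tells all that it offers.
- The arm moves only by the shell command python3 -m pendant 'ROWS' [OPENING] [FORCE]. ROWS is text: rows parted by semicolons, each of 4 numbers parted by spaces: the shift along the tool's x, y, z in m, then the turn about the tool's z in rad. In form: x y z yaw; .... A call has 1 to 10 rows; each row shifts and turns the commanded pose from where the row before left it, along the tool's axes as they then stand; what a row does not reach is not made up. A row lasts 1/8 s, in which the tool goes at most 62.5 mm and 10.7 degrees, less where a joint would pass 70% of its speed; a pose out of reach is approached as far as the arm can. A call is refused whole if a number of a shift passes 0.0625 or a number of a turn 0.188, either way. A call with a gripper value outside its range is refused whole. OPENING is the opening, from 0 (shut) to 1 (fully open), set as the call begins (- or left out, the last holds). The fingers move at their own pace and stop on an object; FORCE is the grip in N (left out, the last holds). Time passes only in rows, so rows that do not move let the fingers close. It gives the time, the measured TCP pose, the force, the opening and the grip force at its end, in the units of the state.
- ctrl.sense(): the state, without advancing time (a new reading comes with each control period).
- viewer.capture(name): name is "scene" or "side" or "wrist"; returns a dict with "color" (480x640x3 uint8, red, green, blue), "vertical_fov" (degrees; the focal length in pixels is half the picture's height over the tangent of half this angle, whatever the lens; pixels are square), "cx", "cy" (the principal point, pixels), "pose" (4x4, takes a point from camera to world coordinates). Camera axes: x right, y down, z forward; pixel columns grow to the right and rows downward; lengths in mm; the calibration is good to about 2 mm. A picture is of the moment at which its call begins. There is no depth.
- ctrl.finish_job(): hands the job in; it is judged then, once.
Trained networks look in the newest picture that a camera, given by its name, has taken for a name from the list of things; names that differ only in an ending like _2 or _b are one class to them, and where a whole thing is asked for, a point or a joint stands for the part that bears it (a point fixed in the world has none). Each returns a list of dicts, best first, with "p" (0 to 1); they miss things now and then, are a little off and sometimes report something else, mostly with a low value. They report only what shows in the picture. A call takes as long as a camera call. They do not tell look-alikes from the thing itself.
- models.boxes_of(camera, query): "at" ([x, y, z] in mm, in world coordinates, good to about 4 mm: the middle of the surface that is visible of it).
The state is a dict: "time_s": time; "joints": joint angles; "dq": joint speeds; "tau": joint torques, N m; "eef_pos": TCP position; "ee_rot": TCP orientation; "force": force on the tool from outside, world axes, zero at the start; "wrist_torque": the same for the moment, N m; "grip_width": opening from 0.0 (shut) to 1.0 (fully open); "grip_force": force on a finger pad.
Only numpy, scipy, OpenCV 4.12 (cv2) and the standard library are available. Lean on these libraries where they do the work, as an engineer would, in place of code of your own. Each camera call takes 0.05 s, during which the arm holds its last target. There are 200 camera calls.

TASK

Hang the orange slide rack in the blue staining tank (not the white one): hook the rack's bent lip over the tank's rim, so that the rack is inside the tank and the lip outside it, the rack hanging from the rim clear of the tank's floor. Let go and leave it hanging still.

Things in the scene. Friction and masses are not known exactly. Their poses are not given: they have to be found in the camera images.
- rack_center (a point): Loose orange slide rack, 0.15 kg, standing upright; this point is mid-height, 63 mm above its underside. z up; the bent lip is on its -x side. Cage 44 (x) x 64 (y) x 62 mm high, slides fixed in. Grip bar along y over the cage: 12 mm thick (x), 12 high, 64 long, centre 57 mm above this point, a 5 mm upright at each end; pinch its middle from above. Hung up and let go it leans up to 10 degrees: normal.
- rack_lip (a point): Middle of the lip's lower end: 58.5 mm toward -x from rack_center, 4 mm below it; same axes. The hook: back plate 40 mm wide (y), outer face at x = -26 mm, up to a level bridge (underside 80, top 84 mm above the rack's underside), then the lip sloping down and out. Space for the rim between plate and lip: 18 mm under the bridge, 30 mm at the lip's end.
- tank_blue: Blue staining tank, the one to use: open-topped, empty, fixed. Outside 130 (x) x 140 (y) x 110 mm high, walls 7 mm thick, inner floor 7 mm up, plain level rim. Origin: centre of its underside, on the worktop; x, y along its sides, z up. The rack may hang on any wall; the -x wall faces the robot.
- tank_white: White tank, same shape and size, also fixed, origin likewise: a bystander, not to be used.
Things that resemble listed ones, but are neither listed nor needed, are in the scene too. There is more than one size of the part that bears rack_center; the job needs the largest.

How it is judged:
By the outcome, as a careful person would: the job done as asked, in the order asked, and still so for the second after the job is handed in, with the robot touching nothing.
It also fails if it takes over 45 s, if anything falls off the work surface, if the arm or the gripper's body presses on something with over 40 N, if the wrist force passes 120 N, or if a joint passes its speed limit or range.

## Working session

There is one attempt and no reset: what is moved stays moved. The work goes in short steps, Python scripts to look and compute and a shell command to move; the robot and the scene stay as the last step left them, time stands still between calls to the robot, and variables do not carry over. Pictures are saved under pics/ and viewed, at most 10 in all, crops included, and the job is handed in when it is done.

```bash
mkdir -p pics; python3 - <<'E'
from rig import ctrl,viewer,models
import cv2,numpy as np
for c in ["scene","side"]:
    d=viewer.capture(c); cv2.imwrite(f"pics/{c}0.png",d["color"][:,:,::-1])
    print(c,d["vertical_fov"],d["cx"],d["cy"],np.round(d["pose"],3).tolist())
    for q in ["rack_center","rack_lip","tank_blue","tank_white"]:
        print(q,[(np.round(b["at"]).tolist(),round(b["p"],2)) for b in models.boxes_of(c,q)])
s=ctrl.sense();print(s)
E
```

```text
scene 46.69127882357602 311.5385160073655 245.52301423488254 [[0.469, -0.432, 0.77, -331.921], [-0.883, -0.235, 0.406, -437.221], [0.005, -0.871, -0.492, 552.857], [0.0, 0.0, 0.0, 1.0]]
rack_center [([503.0, 81.0, 48.0], 0.98), ([487.0, -24.0, 68.0], 0.71), ([399.0, -110.0, 46.0], 0.7)]
rack_lip [([395.0, -112.0, 42.0], 0.97), ([508.0, 78.0, 44.0], 0.86), ([486.0, -25.0, 65.0], 0.84)]
tank_blue [([460.0, 231.0, 69.0], 0.8)]
tank_white [([436.0, -268.0, 66.0], 0.71), ([487.0, -28.0, 67.0], 0.29)]
side 42.549254213473034 326.4503495757512 245.24955555483132 [[-0.944, -0.167, 0.283, 102.904], [-0.329, 0.457, -0.827, 1071.622], [0.009, -0.874, -0.487, 699.416], [0.0, 0.0, 0.0, 1.0]]
rack_center [([401.0, -95.0, 48.0], 0.89), ([494.0, -4.0, 63.0], 0.75), ([506.0, 82.0, 62.0], 0.71)]
rack_lip [([406.0, -97.0, 44.0], 0.93), ([494.0, -5.0, 56.0], 0.69), ([506.0, 82.0, 67.0], 0.62)]
tank_blue [([508.0, 296.0, 68.0], 0.92)]
tank_white [([491.0, -196.0, 72.0], 0.94)]
{'time_s': 0.5, 'joints': array([-2.23390818e-01,  3.12936674e-01,  1.49776346e+00,  2.75615165e-05,
        1.33101431e+00, -2.23413188e-01]), 'dq': array([ 0.00209249, -0.00347366,  0.0015481 ,  0.0010468 ,  0.00099151,
       -0.00228115]), 'tau': array([-8.96669972e-04, -4.11934090e+01, -2.59766346e+01, -1.71202146e-04,
        8.12162380e-04,  3.45120634e-05]), 'eef_pos': array([5.24980889e+02, 4.00604758e-03, 2.31251486e+02]), 'ee_rot': array([-5.86639683e-05,  7.07101185e-01,  7.07112374e-01, -2.11232590e-05]), 'force': array([-0.73808905,  0.20220053, -0.76418631]), 'wrist_torque': array([ 0.03771838, -0.01705366, -0.00735446]), 'grip_force': 0.0, 'grip_width': 1.002437420885494}
```

View pics/scene0.png

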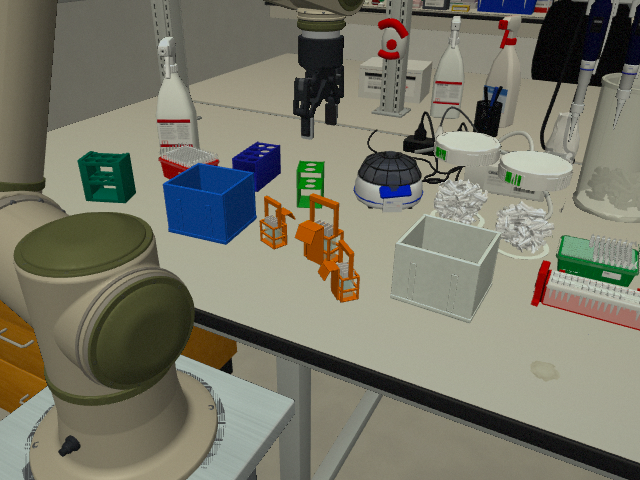

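View pics/side0.png

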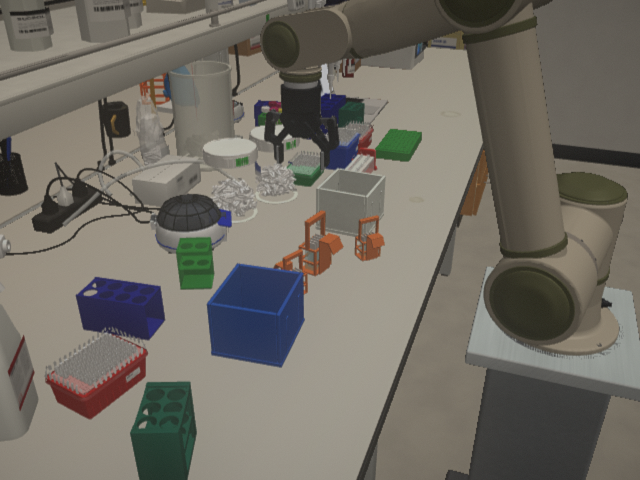

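Scene: three orange racks; the middle one (scene ~(322,235), side ~(318,245)) is the largest. The blue tank is at scene ~(210,205). A wrist view and enlarged crops come next.

```bash
python3 - <<'E'
from rig import ctrl,viewer,models
import cv2,numpy as np
d=viewer.capture("wrist"); w=d["color"][:,:,::-1]
print(d["vertical_fov"],d["cx"],d["cy"],np.round(d["pose"],4).tolist())
cv2.imwrite("pics/w0.png",w)
a=cv2.imread("pics/scene0.png")[180:310,240:370]; b=cv2.imread("pics/side0.png")[200:310,270:390]
f=lambda i:cv2.resize(i,(400,400*i.shape[0]//i.shape[1]),interpolation=cv2.INTER_CUBIC)
a,b=f(a),f(b);m=np.zeros((400,800,3),np.uint8);m[:a.shape[0],:400]=a;m[:b.shape[0],400:]=b
cv2.imwrite("pics/crop0.png",m)
E
```

```text
64.517354931421 322.16553193583024 244.11333380357075 [[1.0, 0.0006, 0.0011, 524.7284], [0.0009, -0.947, -0.3213, 80.9835], [0.0008, 0.3213, -0.947, 373.8826], [0.0, 0.0, 0.0, 1.0]]
```

View pics/w0.png

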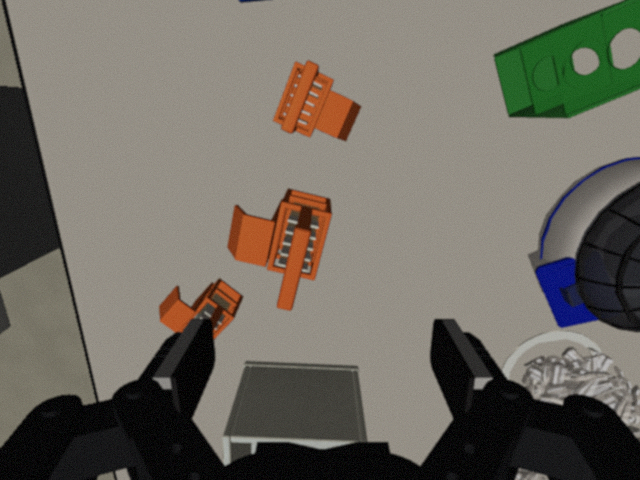

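View pics/crop0.png

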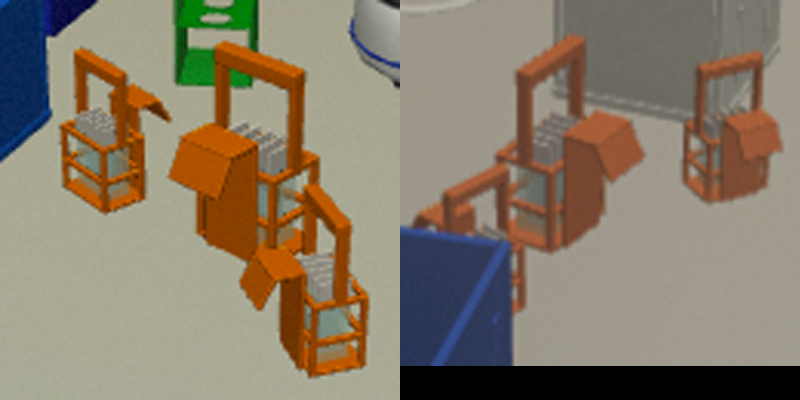

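Wrist view (right = +x, up = +y): the big rack's bar runs from ~(306,205) to ~(287,308), with its lip towards -x at ~(240,240). I'll measure the bar by rays at z=126, and the tank by fitting its silhouette in both views.

```bash
cat > h.py <<'E'
import numpy as np,cv2
def K(d):
    f=240/np.tan(np.radians(d["vertical_fov"])/2); return f,d["cx"],d["cy"]
def proj(d,P):
    T=np.array(d["pose"]);f,cx,cy=K(d);c=(np.asarray(P,float)-T[:3,3])@T[:3,:3]
    return c[:,:2]/c[:,2:]*f+[cx,cy]
def ray(d,u,v,z):
    T=np.array(d["pose"]);f,cx,cy=K(d);r=T[:3,:3]@[(u-cx)/f,(v-cy)/f,1]
    return T[:3,3]+r*(z-T[2,3])/r[2]
def box(x,y,a,sx,sy,z0,z1,ox=0,oy=0):
    c,s=np.cos(a),np.sin(a)
    return np.array([[x+c*X-s*Y,y+s*X+c*Y,z] for z in(z0,z1) for X,Y in((ox-sx/2,oy-sy/2),(ox+sx/2,oy-sy/2),(ox+sx/2,oy+sy/2),(ox-sx/2,oy+sy/2))])
E
python3 - <<'E'
from rig import ctrl,viewer
from h import *
from scipy.optimize import minimize
w=viewer.capture("wrist")
for p in [(306,205),(287,308)]: print(p,ray(w,*p,126).round(1))
D=[viewer.capture("scene"),viewer.capture("side")];M=[]
for d,seed in zip(D,[(190,210),(240,330)]):
    hsv=cv2.cvtColor(d["color"],cv2.COLOR_RGB2HSV); print(hsv[seed[1],seed[0]], hsv[165,255] if seed[0]==190 else hsv[310,120])
    m=((hsv[...,0]>102)&(hsv[...,0]<119)&(hsv[...,1]>150)&(hsv[...,2]>45)).astype(np.uint8)
    m=cv2.morphologyEx(m,cv2.MORPH_OPEN,np.ones((3,3)))
    n,l=cv2.connectedComponents(m);m=l==l[seed[1],seed[0]];M.append(m);print(m.sum(),cv2.boundingRect(m.astype(np.uint8)))
def hull(d,p):
    r=np.zeros((480,640),np.uint8);h=cv2.convexHull(np.round(proj(d,box(*p[:2],p[2],130,140,0,110))*16).astype(np.int32))
    cv2.fillConvexPoly(r,h,1,shift=4);return r>0
def cost(q,i=(0,1)):
    p=(q[0],q[1],q[2]/100)
    return sum((hull(D[j],p)^M[j]).sum()/M[j].sum() for j in i)
best=min((minimize(cost,[510,270,a],method="Nelder-Mead",options=dict(initial_simplex=[[510,270,a],[490,270,a],[510,250,a],[510,270,a+15]])) for a in(-40,-20,0,20,40)),key=lambda r:r.fun)
print(best.x,best.fun,cost(best.x,(0,)),cost(best.x,(1,)))
for j in(0,1):
    b=minimize(cost,best.x,args=((j,),),method="Nelder-Mead");print(j,b.x,b.fun)
E
```

```text
(306, 205) [514.2  24.3 126. ]
(287, 308) [499.4 -52.4 126. ]
[107 237 125] [118 237 101]
5928 (163, 163, 93, 81)
[112 136  86] [122 119  71]
306959 (0, 0, 640, 480)
[516.25945989 249.80544336  12.82163706] 1.009813272899304 0.035256410256410256 0.9745568626428937
0 [516.25945989 249.80544336  12.82163706] 0.035256410256410256
1 [276.71630411 434.50387937   8.29190214] 0.9594245485553445
```

```bash
cat >> h.py <<'E'
def rackpolys(x,y,a):
    B=lambda x0,x1,sy,z0,z1,oy=0: box(x,y,a,x1-x0,sy,z0,z1,(x0+x1)/2,oy)
    lip=box(x,y,a,0.1,40,84,84,-46,0)[:4].tolist()+box(x,y,a,0.1,40,59,59,-58.5,0)[:4].tolist()
    return [B(-22,22,64,0,62),B(-6,6,64,114,126),B(-6,6,5,62,120,29.5),B(-6,6,5,62,120,-29.5),B(-26,-22,40,0,84),B(-46,-22,40,80,84),np.array(lip)]
def rackmask(d,x,y,a,dz=0):
    r=np.zeros((480,640),np.uint8)
    for P in rackpolys(x,y,a):
        P=P+[0,0,dz]
        cv2.fillConvexPoly(r,cv2.convexHull(np.round(proj(d,P)*16).astype(np.int32)),1,shift=4)
    return r>0
E
python3 - <<'E'
from rig import ctrl,viewer
from h import *
from scipy.optimize import minimize
NM=lambda f,x0,s,**k:minimize(f,x0,method="Nelder-Mead",options=dict(initial_simplex=np.vstack([x0,np.array(x0)+np.diag(s)]),maxiter=300),**k)
S=viewer.capture("scene");D=viewer.capture("side");W=viewer.capture("wrist")
print(ray(W,305,225,126).round(),)
hs=lambda d:cv2.cvtColor(d["color"],cv2.COLOR_RGB2HSV)
def comp(m,u,v):
    n,l=cv2.connectedComponents(m.astype(np.uint8));return l==l[v,u]
h=hs(S);mS=comp((abs(h[...,0].astype(int)-110)<7)&(h[...,1]>150)&(h[...,2]>45),190,210)
h=hs(D);mD=comp((abs(h[...,0].astype(int)-111)<9)&(h[...,1]>128)&(h[...,2]>40),240,330);print(mD.sum(),cv2.boundingRect(mD.astype(np.uint8)))
def hull(d,q):
    r=np.zeros((480,640),np.uint8)
    cv2.fillConvexPoly(r,cv2.convexHull(np.round(proj(d,box(q[0],q[1],q[2]/100,130,140,0,110))*16).astype(np.int32)),1,shift=4);return r>0
ct=lambda q,L:sum((hull(d,q)^m).sum()/m.sum() for d,m in L)
for L in ([(S,mS),(D,mD)],[(S,mS)],[(D,mD)]):
    b=NM(ct,[516,250,13],[20,20,15],args=(L,));print("tank",b.x.round(1),b.fun)
h=hs(W);org=(h[...,0]<18)&(h[...,1]>130)&(h[...,2]>50)
m=comp(cv2.morphologyEx(org.astype(np.uint8),cv2.MORPH_CLOSE,np.ones((13,13))),250,240);print(m.sum(),cv2.boundingRect(m.astype(np.uint8)))
cr=lambda q:(rackmask(W,q[0],q[1],q[2]/100)^m).sum()/m.sum()
b=NM(cr,[505,-20,-18],[10,10,15]);print("rack",b.x.round(1),b.fun)
o=W["color"][:,:,::-1].copy();c,_=cv2.findContours(rackmask(W,b.x[0],b.x[1],b.x[2]/100).astype(np.uint8),0,2);cv2.drawContours(o,c,-1,(255,255,0),1)
cv2.imwrite("pics/fit.png",cv2.resize(o[160:340,180:400],None,fx=3,fy=3))
E
```

```text
[513.  11. 126.]
4377 (208, 264, 95, 89)
tank [516.5 248.7  23.3] 0.8767927625121228
tank [515.3 249.2  17.3] 0.037889039242219216
tank [535.7 218.6  40.5] 0.7075622572538268
6765 (228, 190, 103, 120)
rack [503.7 -22.8 -24.9] 0.06045824094604582
```

View pics/fit.png

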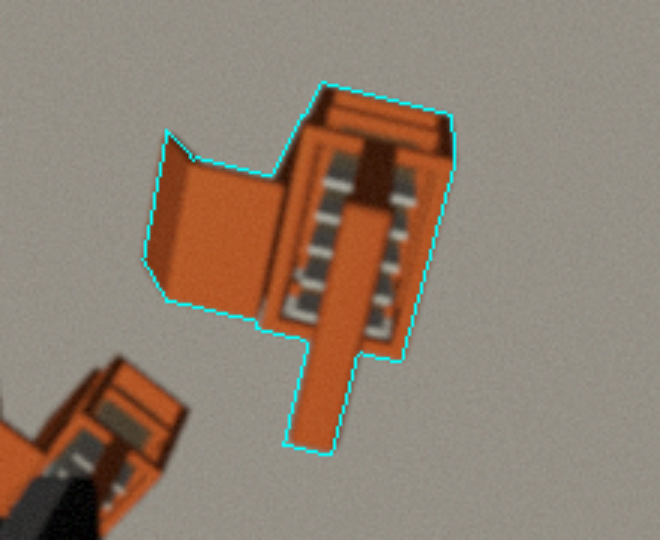

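Fit overlays the big rack almost exactly, so the size is confirmed: centre (504,-23), yaw -0.25. Descend and grip.

```bash
python3 -m pendant '-0.023 -0.021 0 0.125; 0 0 0 0.124; 0 0 0.04 0; 0 0 0.04 0; 0 0 0.03 0; 0 0 0.02 0; 0 0 0 0; 0 0 0 0' 1 60; python3 -m pendant '0 0 0 0; 0 0 0 0; 0 0 0 0; 0 0 0 0; 0 0 0 0; 0 0 0 0; 0 0 0 0' 0 60
```

```text
time_s: 1.85
eef_pos: [504.5, -23.1, 102.2]
ee_rot: [0.001, 0.789, 0.614, 0.0]
force: [0.2, 0.7, -0.1]
grip_width: 0.998
grip_force: 0.0
time_s: 2.72
eef_pos: [504.1, -23.1, 101.5]
ee_rot: [0.0, 0.789, 0.614, 0.0]
force: [-1.4, -0.4, 4.0]
grip_width: 0.129
grip_force: 59.1
```

Gripped at the right width. Lift, turn to the tank's yaw, and carry to a hover over the tank's -x wall.

```bash
python3 -m pendant '0 0 -0.02 0; 0 0 -0.03 0; 0 0 -0.05 0; 0 0 -0.05 -0.1; 0 0 0 -0.1; 0 0 0 -0.1; 0 0 0 -0.1' - 80; python3 -m pendant '0.03 0.006 0 0; 0.04 0.004 0 0; 0.045 0.004 0 0; 0.045 0.004 0 0; 0.045 0.004 0 0; 0.035 0.004 0 0; 0.02 0 0 0; 0.007 0 0 0; 0 0 0 0; 0 0 0 0'
python3 - <<'E'
from rig import ctrl,viewer
from h import *
s=ctrl.sense();print(s["eef_pos"],s["ee_rot"])
W=viewer.capture("wrist");S=viewer.capture("scene");cv2.imwrite("pics/w1.png",W["color"][:,:,::-1]);cv2.imwrite("pics/s1.png",S["color"][:,:,::-1])
import pickle;pickle.dump((W,S,s),open("v1.pkl","wb"))
E
```

```text
time_s: 3.6
eef_pos: [503.8, -22.9, 250.7]
ee_rot: [-0.001, 0.651, 0.76, -0.0]
force: [0.2, 0.4, -2.1]
grip_width: 0.125
grip_force: 78.1
time_s: 4.85
eef_pos: [489.7, 244.1, 251.2]
ee_rot: [0.0, 0.652, 0.758, -0.0]
force: [0.1, -0.1, -1.9]
grip_width: 0.122
grip_force: 78.1
[489.73390632 244.09130254 251.21041953] [ 2.60600997e-05  6.52094102e-01  7.58138023e-01 -1.40089623e-04]
```

View pics/w1.png

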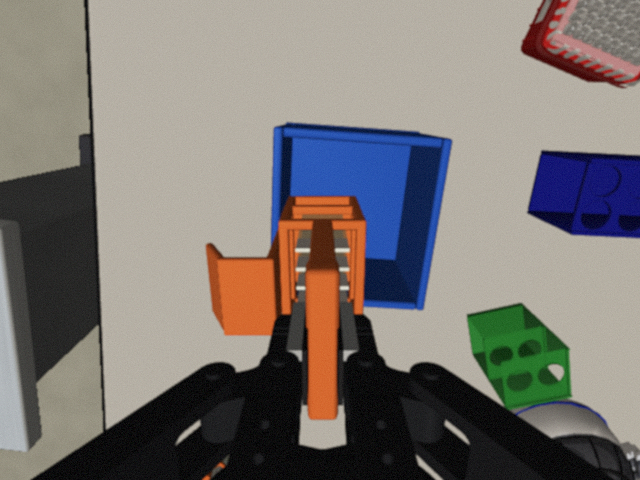

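Wrist view: the rack sits over the tank's left (-x) wall with the lip outside; the rim corners are ~(274,126), (451,139) and (421,309). Next is a tank refit from this view with the gripper and rack masked out.

```bash
python3 - <<'E'
from h import *
import pickle
from scipy.optimize import minimize
W,S,s=pickle.load(open("v1.pkl","rb"))
h=cv2.cvtColor(W["color"],cv2.COLOR_RGB2HSV).astype(int)
blue=(abs(h[...,0]-110)<9)&(h[...,1]>130)&(h[...,2]>40)
n,l=cv2.connectedComponents(blue.astype(np.uint8));m=l==l[170,340]
print(m.sum(),cv2.boundingRect(m.astype(np.uint8)))
ign=np.zeros((480,640),bool)
ign[185:,195:375]=True; ign[310:,:]=True; ign[:, :0]=True
# keep the left wall strip above the lip (rows<185) and everything right of the rack
def hull(q):
    r=np.zeros((480,640),np.uint8)
    cv2.fillConvexPoly(r,cv2.convexHull(np.round(proj(W,box(q[0],q[1],q[2]/100,130,140,0,110))*16).astype(np.int32)),1,shift=4);return r>0
c=lambda q:((hull(q)^m)&~ign).sum()/m.sum()
x0=np.array([516,249,15.])
b=minimize(c,x0,method="Nelder-Mead",options=dict(initial_simplex=[x0,x0+[15,0,0],x0+[0,15,0],x0+[0,0,10]]))
q=b.x;print(q.round(1),b.fun)
a=q[2]/100;R=np.array([[np.cos(a),-np.sin(a)],[np.sin(a),np.cos(a)]])
o=R.T@(s["eef_pos"][:2]-q[:2]);r=s["ee_rot"];yaw=np.pi/2-2*np.arctan2(r[1],r[2]) if 0 else 2*np.arctan2(r[2],r[1])-np.pi/2
print("TCP in tank frame",o.round(1),"tool yaw",yaw)
im=W["color"][:,:,::-1].copy();k,_=cv2.findContours(hull(q).astype(np.uint8),0,2);cv2.drawContours(im,k,-1,(0,255,255),1)
P=box(q[0],q[1],a,116,126,110,110)[:4];cv2.polylines(im,[np.round(proj(W,P)).astype(np.int32)],True,(0,255,0),1)
e=s["eef_pos"];kk,_=cv2.findContours(rackmask(W,e[0],e[1],yaw,e[2]-101).astype(np.uint8),0,2);cv2.drawContours(im,kk,-1,(255,255,255),1)
cv2.imwrite("pics/fit1.png",cv2.resize(im[100:440,180:480],None,fx=1.75,fy=1.75))
E
```

```text
19454 (272, 123, 179, 187)
[512.6 246.5   7.9] 0.020458517528528838
TCP in tank frame [-23.   -0.6] tool yaw 0.15010964579308994
```

View pics/fit1.png

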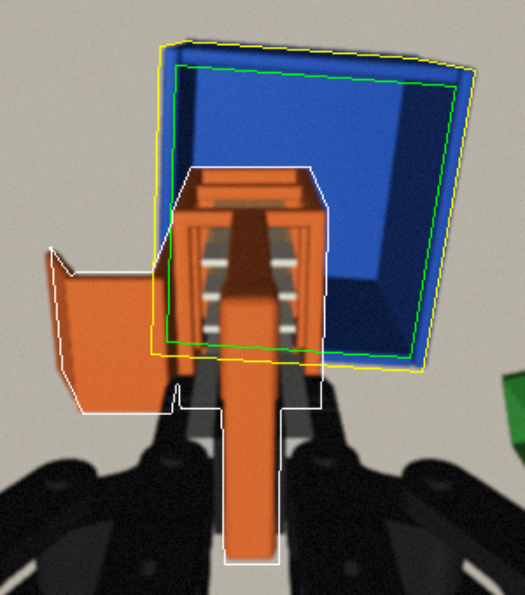

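Refit: tank at (512.6,246.5), yaw 0.08. Needs a 3.5 mm shift to -x and +0.07 tool yaw. Then I'll lower until the lip is just above the rim and check.

```bash
python3 -m pendant '0 -0.0035 0 0.07; 0 0 0 0; 0 0 0.03 0; 0 0 0.03 0; 0 0 0.02 0; 0 0 0.007 0; 0 0 0 0; 0 0 0 0'
python3 - <<'E'
from rig import ctrl,viewer
from h import *
I=[]
for c,(x,y) in (("scene",(130,60)),("side",(180,150)),("wrist",(180,90))):
    d=viewer.capture(c);im=d["color"][:,:,::-1].copy()
    I.append(cv2.resize(im[y:y+(300 if c=="wrist" else 210),x:x+(300 if c=="wrist" else 150)],(266,400),interpolation=cv2.INTER_CUBIC))
cv2.imwrite("pics/m2.png",np.hstack(I))
E
```

```text
time_s: 5.95
eef_pos: [486.5, 244.4, 165.2]
ee_rot: [0.0, 0.678, 0.735, 0.001]
force: [-0.0, 0.3, -1.5]
grip_width: 0.121
grip_force: 78.1
```

View pics/m2.png

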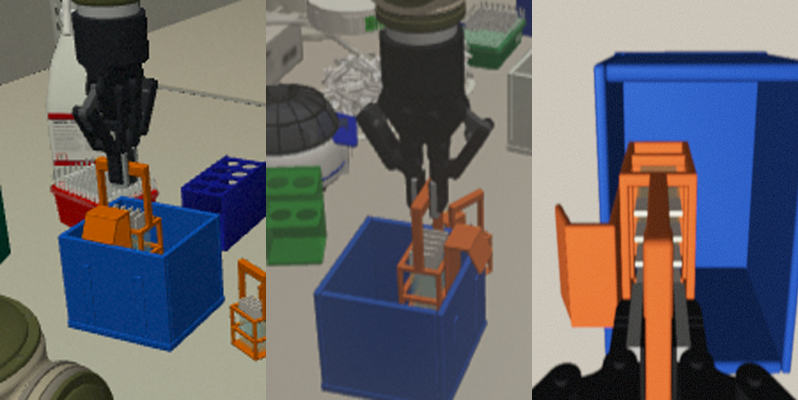

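The montage shows the cage inside the tank, the lip outside the -x wall and the wall between them, with yaw aligned. Continue down gently.

```bash
python3 -m pendant '0 0 0.012 0; 0 0 0.01 0; 0 0 0.007 0; 0 0 0 0; 0 0 0 0'; python3 -m pendant '0 0 0.002 0; 0 0 0 0; 0 0 0 0'
```

```text
time_s: 6.72
eef_pos: [486.2, 244.4, 135.5]
ee_rot: [0.0, 0.678, 0.735, 0.0]
force: [-0.1, 0.5, -1.5]
grip_width: 0.123
grip_force: 78.1
time_s: 7.1
eef_pos: [486.1, 244.3, 133.4]
ee_rot: [0.0, 0.678, 0.735, 0.0]
force: [-0.0, 0.0, -2.2]
grip_width: 0.125
grip_force: 78.1
```

```bash
python3 -m pendant '0 0 0.001 0; 0 0 0 0; 0 0 0 0'; python3 -m pendant '0 0 0.001 0; 0 0 0 0; 0 0 0 0';python3 -m pendant '0 0 0.001 0; 0 0 0 0; 0 0 0 0'
```

```text
time_s: 7.48
eef_pos: [486.1, 244.3, 132.3]
ee_rot: [0.0, 0.678, 0.735, 0.0]
force: [0.1, -0.1, -2.2]
grip_width: 0.122
grip_force: 78.1
time_s: 7.85
eef_pos: [486.3, 244.3, 131.5]
ee_rot: [0.0, 0.678, 0.735, 0.0]
force: [0.7, 0.3, 0.3]
grip_width: 0.123
grip_force: 78.3
time_s: 8.22
eef_pos: [486.6, 244.4, 131.1]
ee_rot: [0.0, 0.678, 0.735, 0.001]
force: [0.9, -0.3, 5.7]
grip_width: 0.12
grip_force: 79.1
```

Contact came exactly at the predicted height (bridge on rim). Release and retreat straight up.

```bash
python3 -m pendant '0 0 0 0; 0 0 0 0; 0 0 0 0; 0 0 0 0; 0 0 0 0; 0 0 0 0; 0 0 0 0' 0.75; python3 -m pendant '0 0 -0.01 0; 0 0 -0.02 0; 0 0 -0.04 0; 0 0 -0.04 0; 0 0 -0.03 0; 0 0 0 0; 0 0 0 0; 0 0 0 0; 0 0 0 0; 0 0 0 0'
python3 - <<'E'
from rig import ctrl,viewer
from h import *
I=[]
for c,(x,y) in (("scene",(130,60)),("side",(180,150)),("wrist",(180,90))):
    d=viewer.capture(c);im=d["color"][:,:,::-1].copy()
    I.append(cv2.resize(im[y:y+(300 if c=="wrist" else 210),x:x+(300 if c=="wrist" else 150)],(266,400),interpolation=cv2.INTER_CUBIC))
cv2.imwrite("pics/m3.png",np.hstack(I))
E
```

```text
time_s: 9.1
eef_pos: [486.1, 244.3, 130.3]
ee_rot: [0.0, 0.678, 0.735, 0.0]
force: [0.2, 0.2, -0.6]
grip_width: 0.747
grip_force: 0.0
time_s: 10.35
eef_pos: [486.0, 244.3, 270.0]
ee_rot: [-0.0, 0.678, 0.735, -0.0]
force: [0.6, 0.1, 0.1]
grip_width: 0.748
grip_force: 0.0
```

View pics/m3.png

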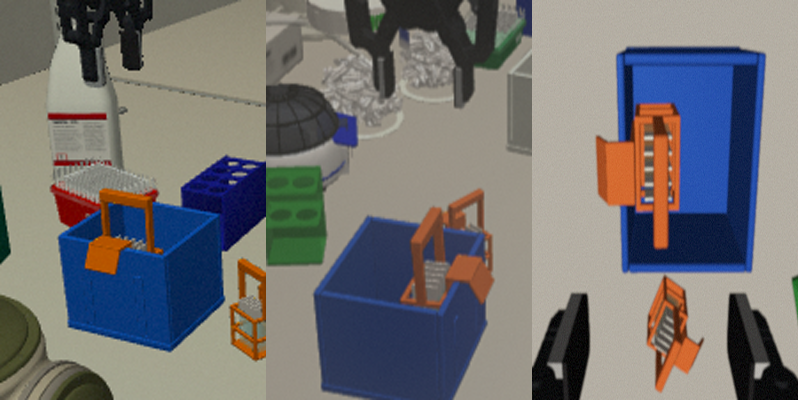

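The rack hangs on the -x rim with its lip outside, and the gripper is clear. After a short settle, I'll check for stillness and hand in.

```bash
python3 -m pendant '0 0 0 0; 0 0 0 0; 0 0 0 0; 0 0 0 0; 0 0 0 0; 0 0 0 0; 0 0 0 0; 0 0 0 0' >/dev/null; python3 - <<'E'
from rig import ctrl,viewer
import numpy as np
a=viewer.capture("side")["color"].astype(int)
for _ in range(8): b=viewer.capture("side")["color"].astype(int)
print((abs(a-b).max(2)[200:330,200:330]>60).sum())
print(ctrl.finish_job())
E
```

```text
0
the job is handed in; nothing more can be done
None
```

The largest orange rack is hanging on the blue tank's -x rim, with its lip outside the wall and its cage inside. By the contact height it is about 23 mm clear of the tank floor. The gripper has let go and is clear, the side camera showed no movement, and the job was handed in at about 12 s.

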